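Latch the sprung service hatch of a bench instrument

ROBOT

A 6-joint arm with a two-finger parallel gripper is mounted at the origin on the work surface. World frame = base frame: x ahead of the robot, y to its left, z up, the work surface at z = 0. Lengths are in m, angles in rad, forces in N, time in s.
With the tool pointing down it reaches from about 0.275 to 0.825 m from the base axis. Payload 5.2 kg.
Tool frame: the origin (TCP) lies midway between the tips of the shut fingers; the grasp point (between the pads) lies 19 mm behind it; x points along the fingers, y is the direction in which the jaws open and shut, and the axes are right-handed (so a half turn about x gives the same grasp; the last joint's range is limited). The gripper opens to 93 mm and grips with 3 to 60 N. Pads are 15 mm wide; open, the fingers measure 128 mm over their backs; the gripper's body (75 mm by 188 mm) begins 65 mm behind the grasp point.
Start: joints at [-1.443, 0.259, 1.535, -0, 1.348, -0.203], TCP at [0.179, -0.52, 0.219] pointing down, gripper open.
Joint ranges: [-3.14, 3.14], [-0.91, 2.08], [0.19, 2.58], [-1.22, 4.36], [0.22, 2.71], [-3.12, 3.12]. Speed limits (rad/s): [2.57, 2.57, 3.14, 3.14, 3.14, 3.14].

INTERFACE

Orientations are given as a rotation vector (axis times angle).
In Python, from plant import * gives the robot as it stands.
- The arm moves only by the shell command python3 -m inch 'ROWS' [FORCE]. ROWS is JSON, a list of rows, each a list of 5 numbers: the shift along the tool's x, y, z in mm, then the turn about the tool's x in rad, then the closure, from 0 (fully open) to 1 (shut). A call has 1 to 8 rows; each row shifts and turns the commanded pose from where the row before left it, along the tool's axes as they then stand; what a row does not reach is not made up. A row lasts 1/12 s, in which the tool goes at most 41.7 mm and 7.16 degrees, less where a joint would pass 70% of its speed; a pose out of reach is approached as far as the arm can. A call is refused whole if a number of a shift passes 41.7 or a number of a turn 0.125, either way. A call with a gripper value outside its range is refused whole. The fingers move at their own pace and stop on an object; FORCE is the grip in N (left out, the last holds). Time passes only in rows, so rows that do not move let the fingers close. It gives the time, the measured TCP pose, the force and the opening at its end, in the units of the state.
- get_state(): the state, without advancing time (a new reading comes with each control period).
- get_image(name): name is "side" or "top"; returns the picture (400x640x3 uint8, red, green, blue); there is no depth.
- get_calibration(name): a dict with "mtx" (3x3 intrinsics, pixels), "rvec" (rotation vector, rad) and "tvec" (3), from world to camera coordinates, as OpenCV has them. Camera axes: x right, y down, z forward; pixel columns grow to the right and rows downward; lengths in m; the calibration is good to about 2 mm. A picture is of the moment at which its call begins. get_calibration takes no time and is no camera call.
- job_done(): hands the job in, once; it reports no verdict.
The state is a dict: "time_s": time; "joints": joint angles; "qvel": joint speeds; "joint_efforts": joint torques, N m; "ee_pos": TCP position; "ee_rot": TCP orientation; "force": force on the tool from outside, world axes, zero at the start; "moment": the same for the moment, N m; "gripper_width": opening from 0.0 (shut) to 1.0 (fully open).
Only numpy, scipy, OpenCV 4.12 (cv2) and the standard library are available. Lean on these libraries where they do the work, as an engineer would, in place of code of your own. Each camera call takes 0.05 s, during which the arm holds its last target.

TASK

The service hatch on top of the bench instrument stands slightly ajar on its springy gasket. Set the fingertips in the slot of its round latch, press the hatch down shut, and while it is down turn the latch clockwise a full quarter turn, so that the hatch stays locked shut when you let go. Leave the loose things on the bench alone, and do not lift the hatch open any further.

Things in the scene. Friction and masses are not known exactly. Their poses are not given: they have to be found in the camera images.
- instrument: Fixed white bench instrument, 250 (x) by 370 (y) mm. Origin: centre of its underside, on the bench; x to its back, y to its left, z up; its front (blue fascia, dark display, knobs) faces -x. Left part (y -38 to +188 mm): a bay with rim 100 mm above the bench, covered by the hatch. Right part (y -182 to -38 mm): solid box, top 120 mm above the bench.
- hatch (a joint): Angle of the grey hatch, rad: 0 = shut, grows as its front edge rises. Plate 240 (x) by 220 (y) by 22 mm, 0.5 kg, hinged along its back lower edge (instrument frame x 115, z 100 mm; centred at y 75 mm). Shut, its top is 122 mm above the bench. Springs hold it up at about 0.08 to 0.12 rad; pressing it shut at the latch takes 5 N; let go unlocked, it rises again; locked, it rests near 0.005.
- latch (a joint): Latch angle, rad; grows clockwise from above: 0 = unlocked, slot left-right (instrument y); 1.571 = locked, at its stop, slot front-back (instrument x). Starts at 0 to 0.25, stays where left (friction 0.06 N m). In the last 0.7 rad its hidden tongue goes under a ramped keeper, if the hatch is then within 0.02 rad of shut; else it passes above, and must be turned back before the hatch can shut.
- slot (a point): Centre of the latch's slot floor, on its turning axis (instrument frame x -55, y 75 mm). The latch is a steel disc 96 mm across, flush with the hatch's top in a 100 mm round hole. The slot is a straight groove right across it, 32 mm wide, 14 mm deep, 90 mm long, along this point's own y axis (z up out of the hatch). With the hatch shut its floor is 108 mm above the bench.
- vial_center (a point): Centre (half-way up) of a loose amber glass jar, 36 mm across, 75 mm tall, standing on the bench. To be left alone.
- dish_center (a point): Centre of a loose shallow glass dish, 84 mm across, 16 mm tall, on the bench. To be left alone.
- box_center (a point): Centre of a loose white plastic sample box, 70 by 55 by 30 mm high, on the bench. To be left alone.

How it is judged:
By the outcome, as a careful person would: the job done as asked, in the order asked, and still so for the second after the job is handed in, with the robot touching nothing.
It also fails if it takes over 32 s, if anything falls off the work surface, if the arm or the gripper's body presses on something with over 40 N, if the wrist force passes 120 N, or if a joint passes its speed limit or range.

## Working session

There is one attempt and no reset: what is moved stays moved. The work goes in short steps, Python scripts to look and compute and a shell command to move; the robot and the scene stay as the last step left them, time stands still between calls to the robot, and variables do not carry over. Pictures are saved under pics/ and viewed, and the job is handed in when it is done.

```bash
mkdir -p pics; ls; python3 - <<'E'
from plant import *
import cv2
for n in("side","top"):
    im=get_image(n); cv2.imwrite(f"pics/{n}0.png",im[:,:,::-1])
    print(n,get_calibration(n))
print(get_state())
E
```

```text
pics
side {'mtx': array([[489.91262365,   0.        , 322.65599892],
       [  0.        , 489.91262365, 201.54957129],
       [  0.        ,   0.        ,   1.        ]]), 'rvec': array([ 0.40879028, -2.74400703,  1.1713173 ]), 'tvec': array([0.59910973, 0.14328055, 1.0973712 ])}
top {'mtx': array([[425.4811425 ,   0.        , 320.19803463],
       [  0.        , 425.4811425 , 193.87986101],
       [  0.        ,   0.        ,   1.        ]]), 'rvec': array([ 2.21401325, -2.17083853,  0.10450378]), 'tvec': array([0.01989259, 0.60261186, 1.11126132])}
{'time_s': 0.1, 'joints': array([-1.44280421e+00,  2.59276746e-01,  1.53593593e+00, -1.19385930e-05,
        1.34800231e+00, -2.02765566e-01]), 'qvel': array([ 0.00057471, -0.00121338, -0.00249985,  0.00106138,  0.00150103,
       -0.00039296]), 'joint_efforts': array([ 2.52499551e-03, -4.38213122e+01, -2.84642190e+01,  7.21630175e-02,
        3.62616114e-02, -5.32045328e-05]), 'ee_pos': array([ 0.1785918 , -0.51969359,  0.21791241]), 'ee_rot': array([ 2.04298927,  0.34265519, -2.04288777]), 'force': array([ 0.95563275,  0.63857306, -0.78793301]), 'moment': array([-0.03244625, -0.06325678, -0.00156353]), 'gripper_width': 0.9987476201690748}
```

View pics/side0.png

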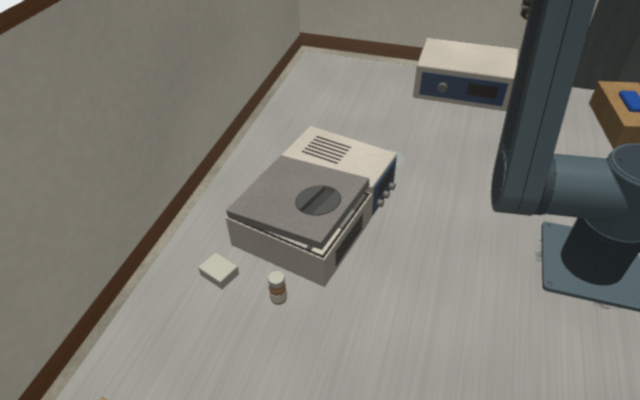

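View pics/top0.png

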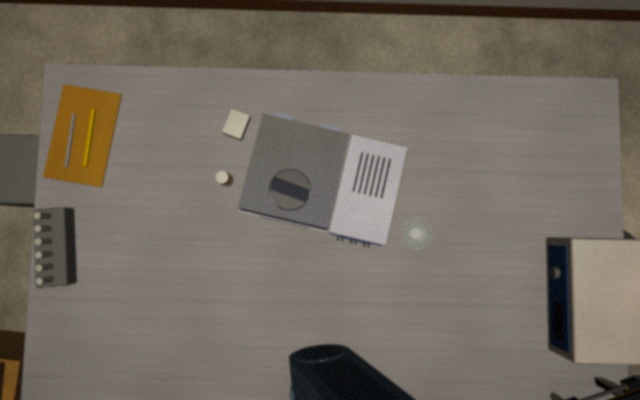

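```bash
python3 - <<'E'
import cv2
t=cv2.imread("pics/top0.png")[95:265,205:435]; cv2.imwrite("pics/top0c.png",cv2.resize(t,None,fx=3.4,fy=3.4,interpolation=cv2.INTER_CUBIC))
t=cv2.imread("pics/side0.png")[120:310,190:410]; cv2.imwrite("pics/side0c.png",cv2.resize(t,None,fx=3,fy=3,interpolation=cv2.INTER_CUBIC))
E
```

```text
(no output)
```

View pics/top0c.png

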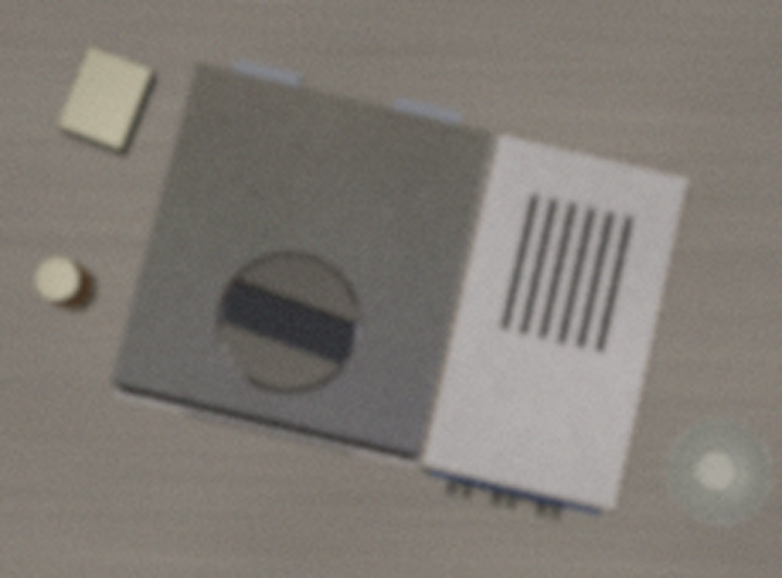

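View pics/side0c.png

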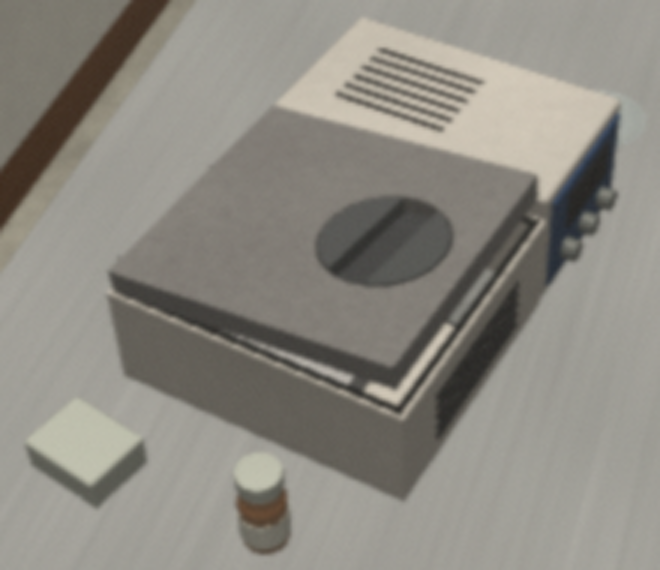

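```bash
cat > h.py <<'E'
import numpy as np, cv2
from plant import *
from scipy.optimize import least_squares
C={n:get_calibration(n) for n in("side","top")}
def proj(n,P):
    c=C[n]; return cv2.projectPoints(np.array(P,float).reshape(-1,3),c["rvec"],c["tvec"],c["mtx"],None)[0][:,0]
def hat(p,a):  # hatch-local inst coordinates (shut) -> inst, rotated by a
    p=np.array(p,float); d=p-[.115,0,.1]; 
    x=d[0]*np.cos(a)+d[2]*np.sin(a); z=-d[0]*np.sin(a)+d[2]*np.cos(a)
    return np.array([.115+x,p[1],.1+z])
def w(p,q): 
    c,s=np.cos(q[2]),np.sin(q[2]); return np.array([q[0]+c*p[0]-s*p[1],q[1]+s*p[0]+c*p[1],p[2]])
def slotpt(r,l,z=.122): # along slot, latch angle l clockwise from +y
    return [-.055+r*np.sin(l),.075+r*np.cos(l),z]
E
cat > fit.py <<'E'
from h import *
B=[("top",(495,135),(.125,-.038,.12)),("top",(688,178),(.125,-.182,.12)),("top",(612,508),(-.125,-.182,.12)),("top",(425,465),(-.125,-.038,.12)),
("side",(365,18),(.125,-.182,.12)),("side",(620,100),(-.125,-.182,.12)),("side",(403,498),(-.125,.188,0))]
H=[("top",(118,380),(-.125,.185,.122)),("top",(415,455),(-.125,-.035,.122)),("top",(195,65),(.115,.185,.122)),("top",(495,133),(.115,-.035,.122)),
("top",(288,321),(-.055,.075,.122)),
("side",(112,272),(.115,.185,.122)),("side",(400,368),(-.125,.185,.122)),("side",(537,178),(-.125,-.035,.122)),("side",(275,107),(.115,-.035,.122)),("side",(384,241),(-.055,.075,.122))]
px=lambda n,u:np.array(u)/3.4+[205,95] if n=="top" else np.array(u)/3+[190,120]
def f(q,v=0):
    r=[]
    for n,u,p in B: r.append(proj(n,w(p,q))[0]-px(n,u))
    for n,u,p in H: r.append(proj(n,w(hat(p,q[3]),q))[0]-px(n,u))
    r=np.array(r); 
    if v: print(r.round(1).tolist())
    return r.ravel()
s=least_squares(f,[.55,0.1,0.0,.1],loss="soft_l1"); q=s.x; f(q,1); print("pose",q)
# latch angle
def pix2(n,u,a,q):
    # intersect ray with hatch floor plane via solve
    u=px(n,u)
    g=lambda ab: proj(n,w(hat((ab[0],ab[1],.122),a),q))[0]-u
    return least_squares(g,[-.055,.075]).x
for n,a,b in(("top",(228,302),(354,340)),("side",(345,272),(418,202))):
    A,Bp=pix2(n,a,q[3],q),pix2(n,b,q[3],q); d=A-Bp; print(n,A,Bp,"latch",np.arctan2(d[0],d[1]))
sl=w(hat((-.055,.075,.108),q[3]),q); print("slot",sl, "shut",w((-.055,.075,.108),q))
for n,u,z in(("top",(716,471),.008),("top",(60,280),.0375+.0375),("top",(107,100),.03)):
    g=lambda ab: proj(n,(ab[0],ab[1],z))[0]-px(n,u)
    print(least_squares(g,[.5,0]).x)
E
python3 fit.py
```

```text
[[0.9, -2.5], [0.9, -1.5], [0.9, 0.7], [-2.0, -0.5], [-1.9, -1.4], [0.2, -0.8], [-0.8, 3.3], [-2.9, 1.2], [0.5, 0.9], [0.2, -0.2], [-1.0, 0.7], [-0.3, 1.1], [-0.6, -0.3], [-1.4, 0.4], [1.4, -0.7], [0.3, -0.5], [1.2, -0.3]]
pose [ 0.63472768  0.02336897 -0.21564445  0.09872081]
top [-0.04913098  0.11902811] [-0.05452399  0.02663353] latch 0.0583032668843254
side [-0.0443377  0.116869 ] [-0.05424127  0.02825515] latch 0.11129905844329534
slot [0.5986286  0.10805478 0.12471634] shut [0.59704983 0.10840061 0.108     ]
[ 0.50142694 -0.22735745]
[0.63508379 0.28094695]
[0.7828278  0.25885015]
```

```bash
cat >> fit.py <<'E'
def ov(q,l,tag):
    for n,(x0,y0,x1,y1),k in(("top",(205,95,435,265),3.4),("side",(190,120,410,310),3.6)):
        im=cv2.imread(f"pics/{n}0.png")[y0:y1,x0:x1]; im=cv2.resize(im,None,fx=k,fy=k,interpolation=cv2.INTER_CUBIC)
        def L(P,c):
            u=((proj(n,[w(p,q) for p in P])-[x0,y0]+.5)*k).astype(int); cv2.polylines(im,[u.reshape(-1,1,2)],False,c,1,cv2.LINE_AA)
        x,y,Y=.125,-.182,-.038
        L([(x,y,.12),(-x,y,.12),(-x,Y,.12),(x,Y,.12),(x,y,.12)],(0,0,255))
        L([(-x,.188,.1),(-x,.188,0),(x,.188,0),(x,.188,.1),(-x,.188,.1),(-x,-.038,.1)],(0,0,255))
        h=lambda p:hat(p,q[3])
        for z in(.122,.1): L([h((.115,.185,z)),h((-.125,.185,z)),h((-.125,-.035,z)),h((.115,-.035,z)),h((.115,.185,z))],(0,255,0))
        L([h((-.055+.048*np.cos(t),.075+.048*np.sin(t),.122)) for t in np.linspace(0,6.3,50)],(255,0,255))
        for o in(-.016,.016): L([h((-.055+r*np.sin(l)+o*np.cos(l),.075+r*np.cos(l)-o*np.sin(l),.122)) for r in(-.045,.045)],(0,255,255))
        cv2.imwrite(f"pics/ov_{n}{tag}.png",im)
ov(q,.09,"a")
E
python3 fit.py >/dev/null
```

```text
(no output)
```

View pics/ov_topa.png

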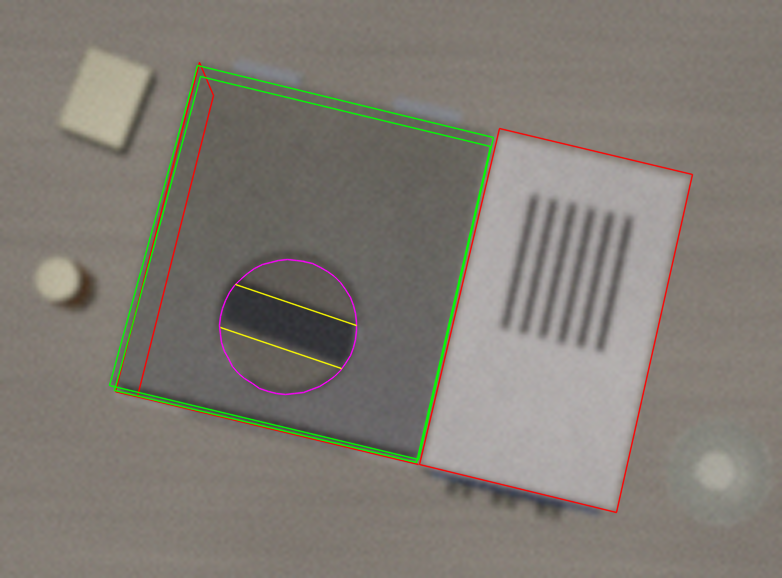

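View pics/ov_sidea.png

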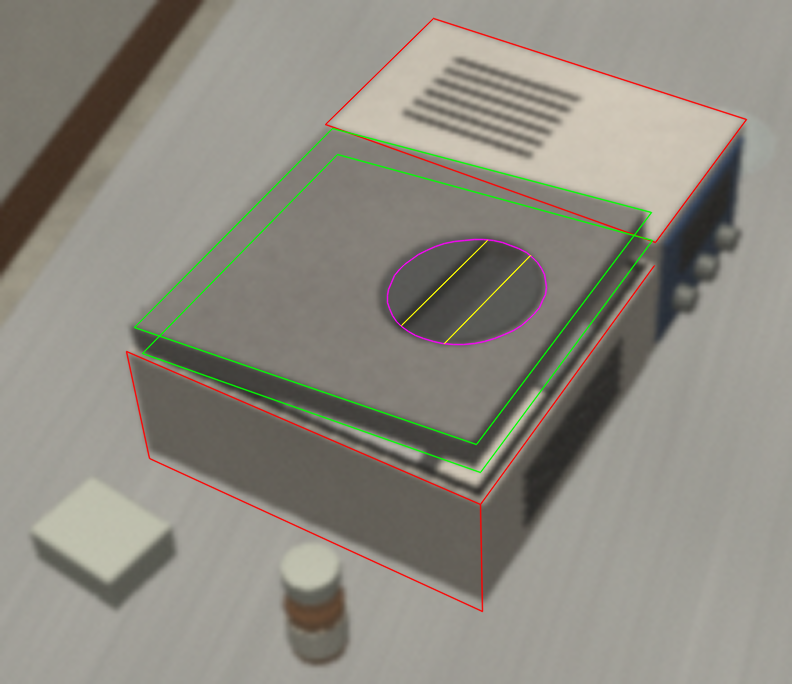

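```bash
cat >> fit.py <<'E'
print("----")
from scipy.spatial.transform import Rotation as R
cc={"top":(np.array((288.5,321.5))+.5)/3.4-.5+[205,95],"side":(np.array((384,241.5))+.5)/3-.5+[190,120]}
g=lambda P: np.concatenate([proj(n,P)[0]-cc[n] for n in cc])
s2=least_squares(g,[.6,.1,.13]); print("disc top centre",s2.x,s2.fun.round(2), "model",w(hat((-.055,.075,.122),q[3]),q))
st=get_state(); M=R.from_rotvec(st["ee_rot"]).as_matrix(); print("tool axes cols\n",M.round(3)); print(st["joints"],st["ee_pos"])
E
python3 fit.py | sed -n '/----/,$p'
```

```text
----
disc top centre [0.60328337 0.10765092 0.137367  ] [-0.02 -0.07  0.07  0.01] model [0.59997649 0.10775952 0.13864817]
tool axes cols
 [[-0.     0.325 -0.946]
 [ 0.002 -0.946 -0.325]
 [-1.    -0.002 -0.   ]]
[-1.44280421e+00  2.59276746e-01  1.53593593e+00 -1.19385930e-05
  1.34800231e+00 -2.02765566e-01] [ 0.1785918  -0.51969359  0.21791241]
```

```bash
r='[0,0,0,-0.12,0.57]'; python3 -m inch '[[0,0,0,-0.12,0.57],[0,0,0,-0.12,0.57],[0,0,0,-0.12,0.57],[0,0,0,-0.12,0.57],[0,0,0,-0.12,0.57],[0,0,0,-0.12,0.57],[0,0,0,-0.12,0.57],[0,0,0,-0.12,0.57]]' 10
```

```text
time_s: 0.77
ee_pos: [0.1786, -0.5198, 0.2181]
ee_rot: [1.409, 1.068, -1.408]
force: [0.1, 0.2, 0.5]
gripper_width: 0.48
```

```bash
python3 -m inch '[[0,0,0,-0.12,0.57],[0,0,0,-0.12,0.57],[0,0,0,-0.12,0.57],[0,0,0,-0.12,0.57],[0,0,0,-0.12,0.57],[0,0,0,-0.12,0.57],[0,0,0,-0.12,0.57],[0,0,0,-0.12,0.57]]'
```

```text
time_s: 1.43
ee_pos: [0.1786, -0.5198, 0.2182]
ee_rot: [0.692, 1.459, -0.69]
force: [0.8, 0.3, -0.5]
gripper_width: 0.429
```

```bash
python3 -m inch '[[0,0,0,-0.12,0.57],[0,0,0,-0.12,0.57],[0,0,0,-0.12,0.57],[0,0,0,-0.12,0.57],[0,0,0,-0.105,0.57],[0,0,0,0,0.57]]'
cat > go.py <<'E'
import sys
from plant import *
import numpy as np
from scipy.spatial.transform import Rotation as R
s=get_state(); M=R.from_rotvec(s["ee_rot"]).as_matrix()
t=np.array([float(a) for a in sys.argv[1:4]])
print("shift mm tool",((M.T@(t-s["ee_pos"]))*1000).round(1),"yawY",np.arctan2(M[1,1],M[0,1]).round(4))
print(s["ee_pos"].round(4),s["joints"].round(3),s["force"].round(1),s["moment"].round(2),s["gripper_width"])
E
python3 go.py .603 .1077 .22
```

```text
time_s: 1.93
ee_pos: [0.1786, -0.5199, 0.2182]
ee_rot: [0.238, 1.558, -0.236]
force: [0.4, 0.4, 0.0]
gripper_width: 0.43
shift mm tool [ -1.3 725.5 218.4] yawY 1.2686
[ 0.1786 -0.5199  0.2182] [-1.443  0.259  1.536 -0.     1.348 -2.711] [0.4 0.4 0. ] [ 0.03 -0.16 -0.02] 0.4298984556349432
```

```bash
python3 -m inch '[[-1,36,11,0,0.57],[0,36,11,0,0.57],[0,36,11,0,0.57],[0,36,11,0,0.57],[0,36,11,0,0.57],[0,36,11,0,0.57],[0,36,11,0,0.57],[0,36,11,0,0.57]]'
```

```text
time_s: 2.6
ee_pos: [0.3498, -0.2703, 0.2196]
ee_rot: [0.243, 1.557, -0.243]
force: [0.5, -0.1, -1.1]
gripper_width: 0.433
```

```bash
python3 -m inch '[[0,36,11,0,0.57],[0,36,11,0,0.57],[0,36,11,0,0.57],[0,36,11,0,0.57],[0,36,11,0,0.57],[0,36,11,0,0.57],[0,36,11,0,0.57]]'; python3 go.py .603 .1077 .22
```

```text
time_s: 3.18
ee_pos: [0.4992, -0.053, 0.2196]
ee_rot: [0.243, 1.557, -0.243]
force: [0.4, 0.6, -0.5]
gripper_width: 0.429
shift mm tool [ -0.5 184.7  50. ] yawY 1.2614
[ 0.4992 -0.053   0.2196] [-0.328  0.171  1.645 -0.     1.326 -1.59 ] [ 0.4  0.6 -0.5] [ 0.02 -0.11 -0.02] 0.42945489931056824
```

```bash
python3 -m inch '[[0,36,10,0,0.57],[0,36,10,0,0.57],[0,36,10,0,0.57],[0,36,10,0,0.57],[0,20,5,0,0.57],[0,0,0,0,0.57],[0,0,0,0,0.57]]'; python3 go.py .603 .1077 .15; python3 - <<'E'
from plant import *
import cv2
for n,(x0,y0,x1,y1) in(("top",(205,95,435,265)),("side",(190,100,410,310))):
    t=get_image(n)[y0:y1,x0:x1,::-1]; cv2.imwrite(f"pics/{n}1c.png",cv2.resize(t,None,fx=2.8,fy=2.8,interpolation=cv2.INTER_CUBIC))
E
```

```text
time_s: 3.77
ee_pos: [0.5907, 0.0889, 0.2188]
ee_rot: [0.24, 1.559, -0.241]
force: [-0.3, -0.0, -0.3]
gripper_width: 0.431
shift mm tool [68.8 21.7  6.2] yawY 1.2648
[0.5907 0.0889 0.2188] [-0.037  0.345  1.415 -0.     1.384 -1.302] [-0.3 -0.  -0.3] [ 0.09 -0.18  0.  ] 0.43090071762142323
```

View pics/side1c.png

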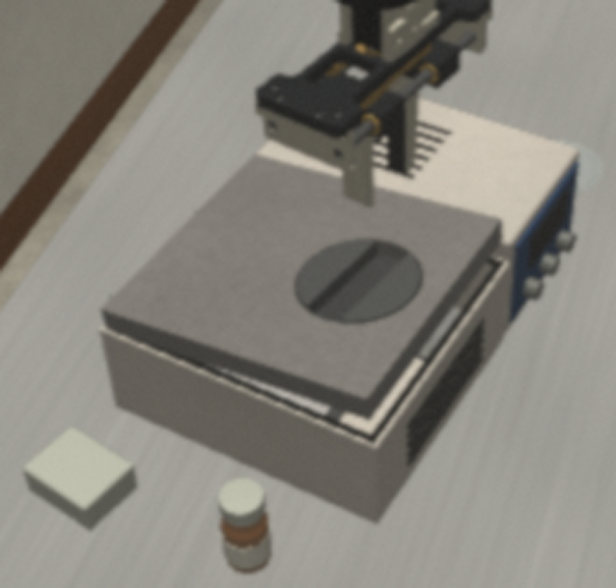

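View pics/top1c.png

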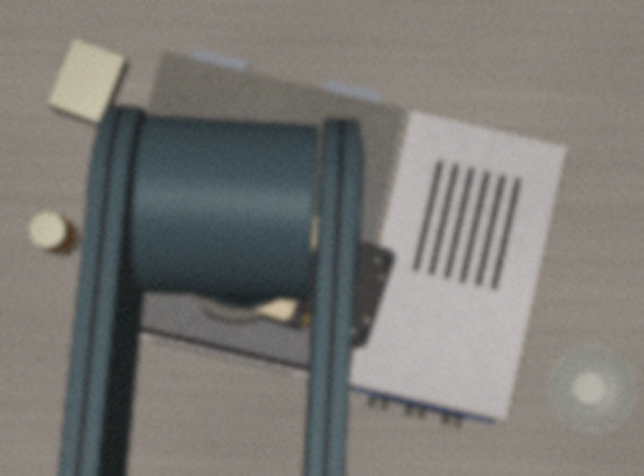

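```bash
python3 -m inch '[[20,11,3,0,0.57],[25,11,3,0,0.57],[20,0,0,0,0.57],[0,0,0,0,0.57],[0,0,0,0,0.57]]'; python3 go.py .603 .1077 .124; python3 - <<'E'
from plant import *
import cv2
for n,(x0,y0,x1,y1) in(("side",(250,120,380,250)),):
    t=get_image(n)[y0:y1,x0:x1,::-1]; cv2.imwrite(f"pics/{n}2c.png",cv2.resize(t,None,fx=4.5,fy=4.5,interpolation=cv2.INTER_CUBIC))
E
```

```text
time_s: 4.28
ee_pos: [0.602, 0.1058, 0.1541]
ee_rot: [0.241, 1.56, -0.242]
force: [0.4, 0.0, 0.8]
gripper_width: 0.43
shift mm tool [30.1  2.1  0.4] yawY 1.2629
[0.602  0.1058 0.1541] [-0.008  0.416  1.47  -0.     1.258 -1.271] [0.4 0.  0.8] [-0.   -0.22  0.02] 0.4303704532145035
```

View pics/side2c.png

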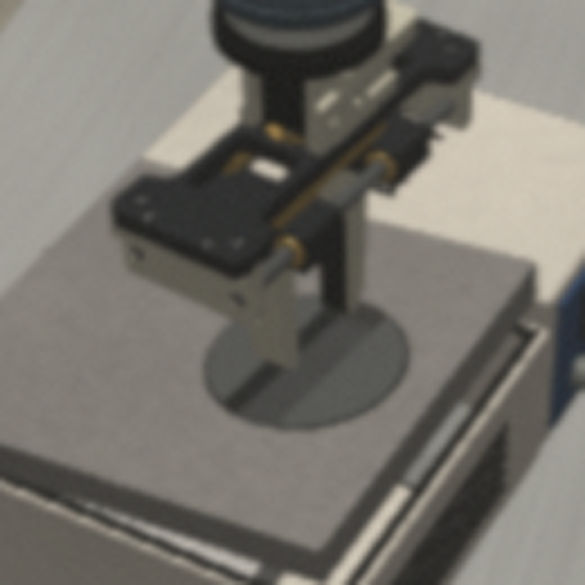

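```bash
python3 -m inch '[[8,2,0,0,0.57],[6,0,0,0,0.57],[6,0,0,0,0.57],[4,0,0,0,0.57],[0,0,0,0,0.57],[0,0,0,0,0.57]]'; python3 go.py .603 .1077 .124
```

```text
time_s: 4.83
ee_pos: [0.6036, 0.109, 0.1304]
ee_rot: [0.24, 1.558, -0.24]
force: [0.1, -0.6, 0.3]
gripper_width: 0.424
shift mm tool [ 6.4 -1.4 -0.2] yawY 1.265
[0.6036 0.109  0.1304] [-0.003  0.439  1.497 -0.     1.207 -1.268] [ 0.1 -0.6  0.3] [ 0.05 -0.15  0.03] 0.42427895642947216
```

```bash
python3 -m inch '[[4,0,0,0,0.57],[4,0,0,0,0.57],[4,0,0,0,0.57],[0,0,0,0,0.57],[0,0,0,0,0.57]]'; python3 go.py .602 .108 .107
```

```text
time_s: 5.25
ee_pos: [0.6036, 0.1091, 0.1184]
ee_rot: [0.24, 1.558, -0.24]
force: [-0.6, 1.3, 1.2]
gripper_width: 0.427
shift mm tool [11.4 -1.6 -1.2] yawY 1.265
[0.6036 0.1091 0.1184] [-0.003  0.45   1.511  0.     1.181 -1.268] [-0.6  1.3  1.2] [ 0.13 -0.07 -0.01] 0.4269002178468218
```

```bash
python3 -m inch '[[3,-1,0,0,0.57],[3,0,-1,0,0.57],[2,0,0,0,0.57],[0,0,0,0,0.57],[0,0,0,0,0.57]]'; python3 go.py .602 .108 .107;  python3 - <<'E'
from plant import *
import cv2
for n,(x0,y0,x1,y1) in(("side",(190,120,390,290)),):
    t=get_image(n)[y0:y1,x0:x1,::-1]; cv2.imwrite(f"pics/{n}3c.png",cv2.resize(t,None,fx=3.5,fy=3.5,interpolation=cv2.INTER_CUBIC))
E
```

```text
time_s: 5.67
ee_pos: [0.6031, 0.1083, 0.1109]
ee_rot: [0.24, 1.556, -0.24]
force: [2.5, 0.0, 2.9]
gripper_width: 0.428
shift mm tool [ 3.9 -0.6 -0.9] yawY 1.265
[0.6031 0.1083 0.1109] [-0.004  0.455  1.523 -0.     1.162 -1.269] [2.5 0.  2.9] [ 0.21 -0.43  0.02] 0.42780681360339956
```

View pics/side3c.png

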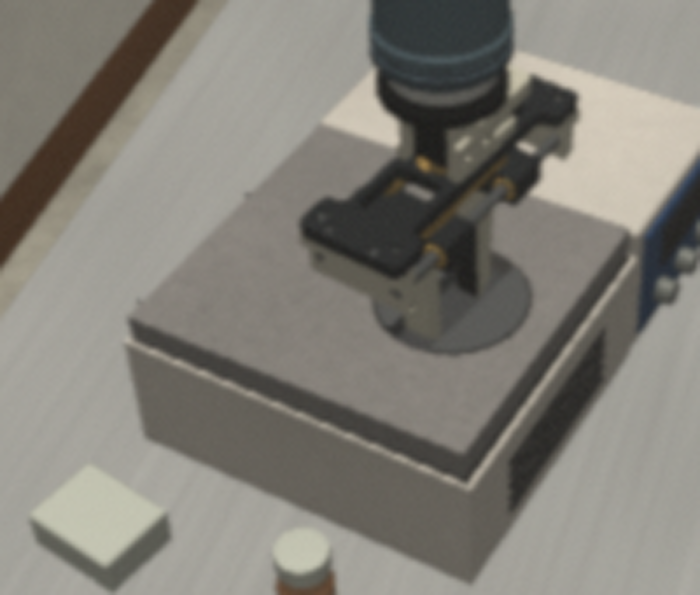

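```bash
python3 -m inch '[[2,0,0,0,0.57],[2,0,0,0,0.57],[0,0,0,0,0.57],[0,0,0,0,0.57]]'; python3 go.py .602 .108 .107
```

```text
time_s: 6.05
ee_pos: [0.603, 0.1083, 0.1082]
ee_rot: [0.24, 1.556, -0.24]
force: [-1.6, 1.8, 12.0]
gripper_width: 0.43
shift mm tool [ 1.2 -0.6 -0.8] yawY 1.2651
[0.603  0.1083 0.1082] [-0.004  0.457  1.526 -0.     1.156 -1.269] [-1.6  1.8 12. ] [ 0.13  0.09 -0.01] 0.43041765504630014
```

```bash
python3 -m inch '[[1,0,-1,0.1,0.57],[0,0,0,0.1,0.57],[0,0,0,0.1,0.57],[0,0,0,0.1,0.57],[0,0,0,0,0.57]]'; python3 go.py .602 .108 .107
```

```text
time_s: 6.47
ee_pos: [0.6023, 0.1072, 0.1081]
ee_rot: [0.555, 1.495, -0.557]
force: [-2.4, -2.6, 16.7]
gripper_width: 0.432
shift mm tool [ 1.1  0.4 -0.7] yawY 0.8598
[0.6023 0.1072 0.1081] [-0.004  0.456  1.529 -0.003  1.154 -0.863] [-2.4 -2.6 16.7] [-0.63  0.42 -0.05] 0.4317599750678831
```

```bash
python3 -m inch '[[0,0,0,0.1,0.57],[0,0,0,0.1,0.57],[0,0,0,0.1,0.57],[0,0,0,0.1,0.57],[0,0,0,0.1,0.57],[0,0,0,0,0.57]]'; python3 go.py .602 .108 .107
```

```text
time_s: 6.97
ee_pos: [0.601, 0.1063, 0.1081]
ee_rot: [0.937, 1.356, -0.943]
force: [-8.4, -7.4, 20.0]
gripper_width: 0.427
shift mm tool [ 1.1  1.6 -1.2] yawY 0.3598
[0.601  0.1063 0.1081] [-0.005  0.455  1.53  -0.004  1.156 -0.363] [-8.4 -7.4 20. ] [-1.24  1.01 -0.02] 0.42657503200841335
```

```bash
python3 -m inch '[[0,-1,0.5,0.1,0.57],[0,-1,0.5,0.1,0.57],[0,0,0,0.1,0.57],[0,0,0,0,0.57]]'; python3 go.py .602 .108 .107
```

```text
time_s: 7.3
ee_pos: [0.5999, 0.1061, 0.1081]
ee_rot: [1.164, 1.235, -1.165]
force: [-5.3, -2.9, 18.4]
gripper_width: 0.43
shift mm tool [ 1.1  2.2 -1.8] yawY 0.0598
[0.5999 0.1061 0.1081] [-0.007  0.453  1.535 -0.002  1.153 -0.066] [-5.3 -2.9 18.4] [-0.53  0.84 -0.  ] 0.4303410913440812
```

```bash
python3 -m inch '[[0,-1,0,0.1,0.57],[0,0,0,0.1,0.57],[0,0,0,0.1,0.57],[0,0,0,0,0.57]]'; python3 go.py .602 .108 .107
```

```text
time_s: 7.63
ee_pos: [0.5994, 0.1061, 0.1081]
ee_rot: [1.384, 1.083, -1.383]
force: [-2.8, -1.6, 16.3]
gripper_width: 0.432
shift mm tool [ 1.1  2.1 -2.4] yawY -0.2401
[0.5994 0.1061 0.1081] [-0.007  0.451  1.537 -0.002  1.151  0.234] [-2.8 -1.6 16.3] [-0.39  0.64  0.  ] 0.4322670770267389
```

```bash
python3 -m inch '[[0,0,0,0.08,0.57],[0,0,0,0.08,0.57],[0,0,0,0,0.57]]'; python3 go.py .602 .108 .107; python3 - <<'E'
from plant import *
import cv2
for n,(x0,y0,x1,y1) in(("side",(250,140,380,250)),):
    t=get_image(n)[y0:y1,x0:x1,::-1]; cv2.imwrite(f"pics/{n}4c.png",cv2.resize(t,None,fx=5,fy=5,interpolation=cv2.INTER_CUBIC))
E
```

```text
time_s: 7.88
ee_pos: [0.6011, 0.1078, 0.1082]
ee_rot: [1.501, 0.991, -1.491]
force: [2.9, 4.0, 13.9]
gripper_width: 0.43
shift mm tool [ 1.2  0.8 -0.5] yawY -0.3984
[0.6011 0.1078 0.1082] [-6.000e-03  4.520e-01  1.536e+00  1.000e-03  1.148e+00  3.920e-01] [ 2.9  4.  13.9] [ 0.8  -0.1   0.25] 0.43041902078228644
```

View pics/side4c.png

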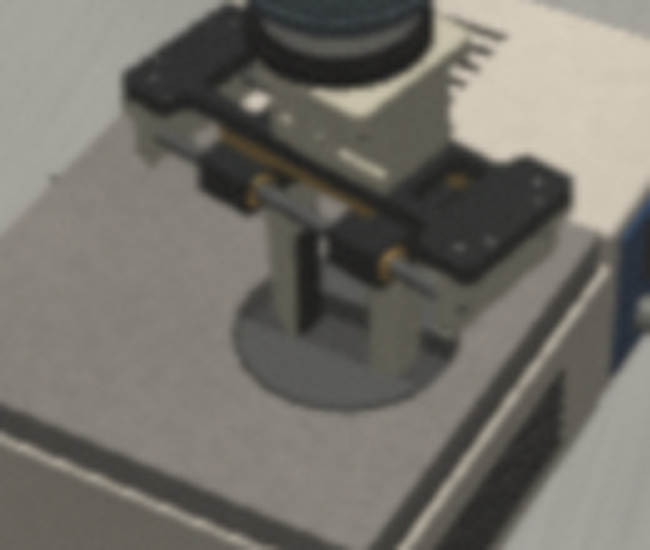

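```bash
python3 -m inch '[[0,0,0,0.05,0.57],[0,0,0,0,0.57],[0,0,0,0,0.57]]'; python3 go.py .602 .108 .107
```

```text
time_s: 8.18
ee_pos: [0.6018, 0.1087, 0.1082]
ee_rot: [1.534, 0.964, -1.521]
force: [4.5, 6.4, 11.8]
gripper_width: 0.433
shift mm tool [1.2 0.5 0.6] yawY -0.4435
[0.6018 0.1087 0.1082] [-0.005  0.452  1.535  0.003  1.147  0.438] [ 4.5  6.4 11.8] [ 1.15 -0.54  0.76] 0.4328433658262539
```

```bash
python3 -m inch '[[0,0,0,0.05,0.57],[0,0,0,0,0.57],[0,0,0,0,0.57]]'; python3 go.py .602 .108 .107
```

```text
time_s: 8.43
ee_pos: [0.6019, 0.1088, 0.1082]
ee_rot: [1.564, 0.934, -1.552]
force: [5.1, 6.4, 11.4]
gripper_width: 0.432
shift mm tool [1.2 0.5 0.6] yawY -0.488
[0.6019 0.1088 0.1082] [-4.000e-03  4.520e-01  1.535e+00  1.000e-03  1.147e+00  4.840e-01] [ 5.1  6.4 11.4] [ 1.24 -0.63  3.2 ] 0.4323494554430608
```

```bash
python3 -m inch '[[-1,0,0,-0.08,0.57],[0,0,0,-0.1,0.57],[0,0,0,-0.05,0.57],[0,0,0,0,0.57]]'; python3 go.py .602 .108 .107
```

```text
time_s: 8.77
ee_pos: [0.6009, 0.1084, 0.1082]
ee_rot: [1.404, 1.072, -1.395]
force: [4.1, 5.1, 9.2]
gripper_width: 0.427
shift mm tool [1.2 1.2 0.1] yawY -0.2622
[0.6009 0.1084 0.1082] [-0.005  0.452  1.535  0.002  1.15   0.256] [4.1 5.1 9.2] [ 1.01 -0.43  0.04] 0.42650903042085386
```

```bash
python3 -m inch '[[-3,0,0,0,0.57],[-5,0,0,0,0.57],[-10,0,0,0,0.57],[-20,0,0,0,0.57],[-30,0,0,0,0.57],[-30,0,0,0,0.57],[0,0,0,0,0.57],[0,0,0,0,0.57]]'; python3 go.py .602 .108 .2;  python3 - <<'E'
from plant import *
import cv2
for n,(x0,y0,x1,y1) in(("side",(190,120,390,290)),):
    t=get_image(n)[y0:y1,x0:x1,::-1]; cv2.imwrite(f"pics/{n}5c.png",cv2.resize(t,None,fx=3.5,fy=3.5,interpolation=cv2.INTER_CUBIC))
E
```

```text
time_s: 9.43
ee_pos: [0.5997, 0.1063, 0.207]
ee_rot: [1.403, 1.069, -1.4]
force: [-0.5, -0.2, 0.6]
gripper_width: 0.431
shift mm tool [ 7.   1.7 -2.2] yawY -0.2654
[0.5997 0.1063 0.207 ] [-7.000e-03  3.700e-01  1.407e+00 -1.000e-03  1.361e+00  2.590e-01] [-0.5 -0.2  0.6] [ 0.   -0.06 -0.02] 0.4313191699230978
```

View pics/side5c.png

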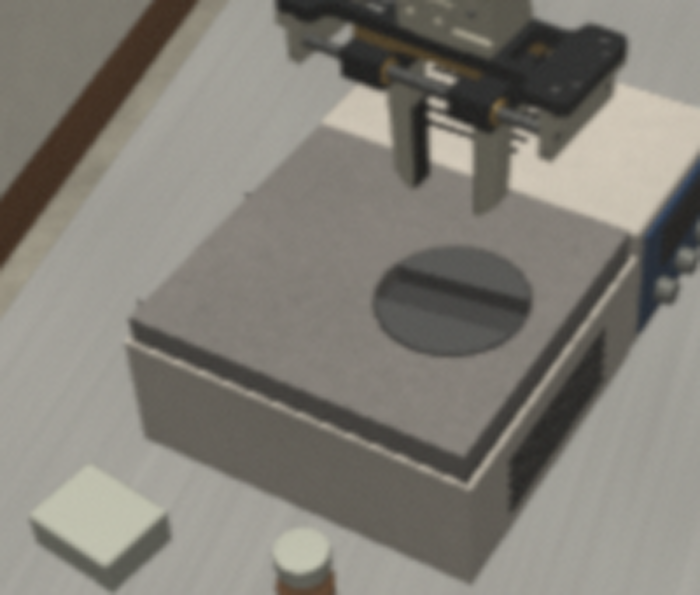

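```bash
python3 - <<'E'
from plant import *
import cv2
im=get_image("side")[:,:,::-1]; cv2.imwrite("pics/side6.png",im)
t=cv2.resize(im[180:232,285:355],None,fx=11,fy=11,interpolation=cv2.INTER_CUBIC); t=cv2.convertScaleAbs(t,alpha=1.8,beta=-40)
cv2.imwrite("pics/side6c.png",t)
E
```

```text
(no output)
```

View pics/side6c.png

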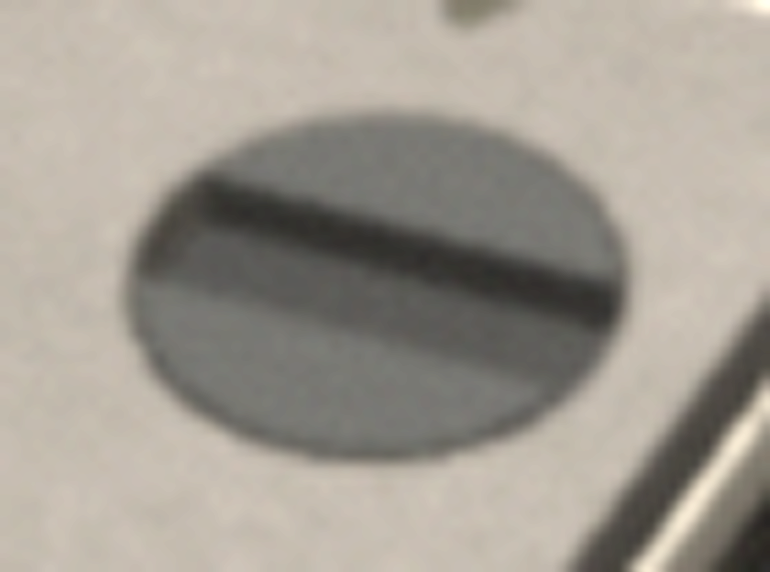

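```bash
cat > m.py <<'E'
from h import *
q=[0.63472768,0.02336897,-0.21564445]
px=lambda u:(np.array(u)+.5)/11-.5+[285,180]
def inv(u,z=.122):
    return least_squares(lambda ab:proj("side",w((ab[0],ab[1],z),q))[0]-u,[-.05,.07]).x
for a,b in(((215,178),(620,285)),((150,275),(540,380))):
    A,B=inv(px(a)),inv(px(b)); d=A-B; print(A,B,"latch",np.arctan2(d[0],d[1]),np.hypot(*d))
# hatch long edges in 3.5x crop of side5
p5=lambda u:(np.array(u)+.5)/3.5-.5+[190,120]
for a,b in(((325,127),(630,234)),((133,322),(466,459)) ):
    A,B=inv(p5(a)),inv(p5(b)); d=A-B; print(A,B,"edge",np.arctan2(d[0],d[1]),np.hypot(*d))
E
python3 m.py
```

```text
[-0.00637166  0.06393927] [-0.09324539  0.05179415] latch 1.4318945705643162 0.08771858089703681
[-0.00971777  0.0945305 ] [-0.09211304  0.08287509] latch 1.430271461545889 0.08321556025391719
[ 0.11426254 -0.03306816] [-0.12135049 -0.0345063 ] edge 1.564692561701378 0.23561741494255123
[0.11285361 0.18734977] [-0.12279955  0.18408653] edge 1.5569495520830694 0.23567575836405255
```

```bash
python3 -m inch '[[20,0,0,-0.1,0.57],[25,0,0,-0.09,0.57],[25,0,0,0,0.57],[10,0,0,0,0.57],[0,0,0,0,0.57],[0,0,0,0,0.57]]'; python3 go.py .601 .1075 .112
```

```text
time_s: 10.03
ee_pos: [0.5983, 0.1069, 0.1238]
ee_rot: [1.263, 1.174, -1.267]
force: [0.6, -0.3, 0.5]
gripper_width: 0.428
shift mm tool [11.8  2.7 -0.8] yawY -0.0756
[0.5983 0.1069 0.1238] [-0.006  0.437  1.517 -0.     1.19   0.069] [ 0.6 -0.3  0.5] [-0.04 -0.03 -0.01] 0.427613740819416
```

```bash
python3 -m inch '[[5,1.5,-1,0,0.57],[5,1,0,0,0.57],[1,0,0,0,0.57],[0,0,0,0,0.57],[0,0,0,0,0.57]]'; python3 go.py .601 .1075 .111
```

```text
time_s: 10.45
ee_pos: [0.6018, 0.1079, 0.114]
ee_rot: [1.264, 1.172, -1.264]
force: [0.1, -0.4, -0.0]
gripper_width: 0.429
shift mm tool [ 3.  -0.7  0.4] yawY -0.075
[0.6018 0.1079 0.114 ] [-0.005  0.45   1.522 -0.     1.169  0.07 ] [ 0.1 -0.4 -0. ] [-0.03 -0.11  0.  ] 0.4285114184242879
```

```bash
python3 -m inch '[[2,0,0,0.1,0.57],[0,0,0,0.1,0.57],[0,0,0,0.05,0.57],[0,0,0,0,0.57]]'; python3 go.py .601 .1075 .111
```

```text
time_s: 10.78
ee_pos: [0.6023, 0.1087, 0.1121]
ee_rot: [1.448, 1.037, -1.444]
force: [2.5, 2.7, -1.4]
gripper_width: 0.434
shift mm tool [ 1.1 -0.8  1.5] yawY -0.3265
[0.6023 0.1087 0.1121] [-4.000e-03  4.520e-01  1.524e+00  1.000e-03  1.163e+00  3.220e-01] [ 2.5  2.7 -1.4] [ 0.49 -0.39  0.15] 0.4340046265884762
```

```bash
python3 -m inch '[[0,0,0,0.05,0.57],[0,0,0,0.05,0.57],[0,0,0,0,0.57]]'; python3 go.py .601 .1075 .111
```

```text
time_s: 11.03
ee_pos: [0.6022, 0.1085, 0.1121]
ee_rot: [1.516, 0.977, -1.513]
force: [2.8, 3.2, -0.8]
gripper_width: 0.43
shift mm tool [ 1.1 -0.7  1.4] yawY -0.4246
[0.6022 0.1085 0.1121] [-4.000e-03  4.520e-01  1.524e+00  1.000e-03  1.163e+00  4.200e-01] [ 2.8  3.2 -0.8] [ 0.55 -0.43  0.13] 0.429802673187168
```

```bash
python3 -m inch '[[0,0,0,0.03,0.57],[0,0,0,0.02,0.57],[0,0,0,0,0.57],[0,0,0,0,0.57]]'; python3 go.py .601 .1075 .111
```

```text
time_s: 11.37
ee_pos: [0.6024, 0.1087, 0.1121]
ee_rot: [1.547, 0.949, -1.544]
force: [3.3, 4.1, -1.5]
gripper_width: 0.434
shift mm tool [ 1.1 -0.7  1.7] yawY -0.4688
[0.6024 0.1087 0.1121] [-4.000e-03  4.520e-01  1.524e+00  1.000e-03  1.163e+00  4.650e-01] [ 3.3  4.1 -1.5] [ 0.75 -0.56  1.44] 0.4338405663246863
```

```bash
python3 -m inch '[[0,0,0,-0.08,0.57],[0,0,0,-0.06,0.57],[0,0,0,0,0.57]]'; python3 go.py .601 .1075 .111; python3 -m inch '[[-4,0,0,0,0.57],[-10,0,0,0,0.57],[-20,0,0,0,0.57],[-30,0,0,0,0.57],[-40,0,0,0,0.57],[0,0,0,0,0.57],[0,0,0,0,0.57]]';python3 - <<'E'
from plant import *
import cv2
im=get_image("side")[:,:,::-1]; cv2.imwrite("pics/side7.png",im)
t=cv2.resize(im[180:232,285:355],None,fx=11,fy=11,interpolation=cv2.INTER_CUBIC); t=cv2.convertScaleAbs(t,alpha=1.8,beta=-40)
cv2.imwrite("pics/side7c.png",t)
E
```

```text
time_s: 11.62
ee_pos: [0.6013, 0.1075, 0.1118]
ee_rot: [1.447, 1.034, -1.449]
force: [0.2, -0.1, -0.2]
gripper_width: 0.43
shift mm tool [ 0.8 -0.3  0.1] yawY -0.3302
[0.6013 0.1075 0.1118] [-5.000e-03  4.520e-01  1.525e+00 -1.000e-03  1.165e+00  3.250e-01] [ 0.2 -0.1 -0.2] [-0.03 -0.12 -0.02] 0.43009064457918417
time_s: 12.2
ee_pos: [0.6035, 0.1077, 0.22]
ee_rot: [1.456, 1.026, -1.446]
force: [-0.3, 1.2, -0.5]
gripper_width: 0.429
```

View pics/side7c.png

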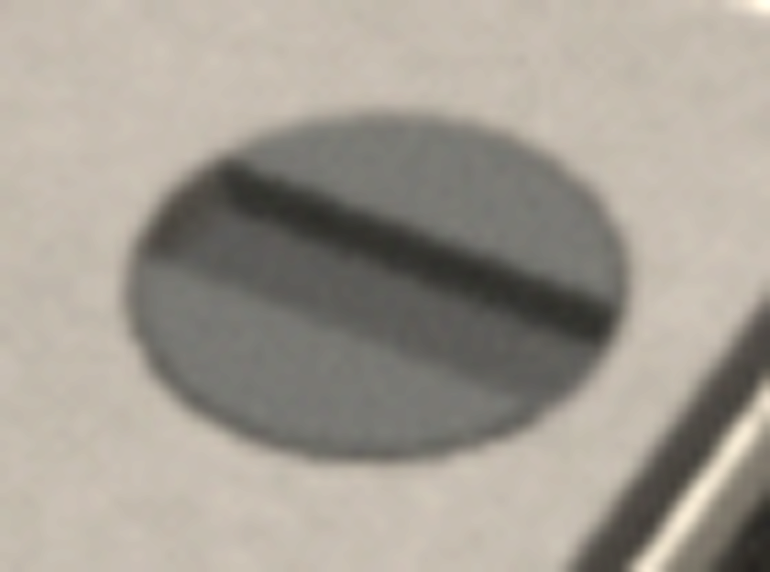

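View pics/side7.png

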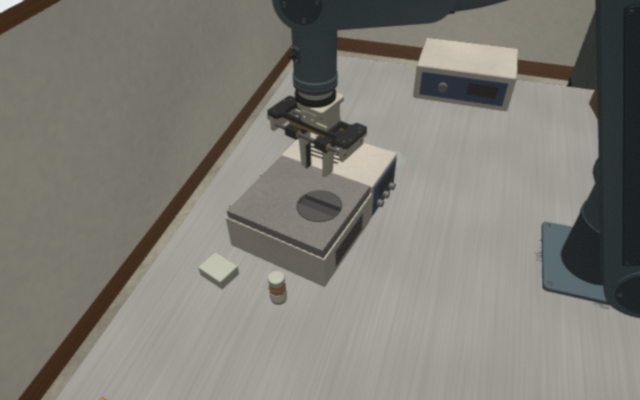

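Slot edges now run (230,160)→(612,300) and (158,258)→(520,395) in the crop; the hatch is shut, with the fingers clear above it. Computing the latch angle.

```bash
sed -i 's/((215,178),(620,285)),((150,275),(540,380))/((230,160),(614,304)),((158,258),(520,395))/' m.py; python3 m.py | head -2; python3 - <<'E'
from plant import *
s=get_state(); print(s["time_s"],s["force"],s["qvel"].round(3))
E
```

```text
[-0.00626296  0.05784559] [-0.09475156  0.05714323] latch 1.5628592481023995 0.08849138594929078
[-0.00854436  0.08957956] [-0.09068036  0.08837586] latch 1.5561423501881781 0.0821448273218663
12.25 [ 0.28033829 -0.22858211 -1.80679575] [-0.     0.033  0.048  0.001 -0.007 -0.001]
```

```bash
python3 -m inch '[[-5,0,0,0,0.57],[0,0,0,0,0.57],[0,0,0,0,0.57],[0,0,0,0,0.57]]'; python3 -c "
from plant import *
print(job_done())"
```

```text
time_s: 12.58
ee_pos: [0.6011, 0.1078, 0.2197]
ee_rot: [1.451, 1.033, -1.453]
force: [-0.5, -0.4, -0.2]
gripper_width: 0.433
the job is handed in; nothing more can be done
None
```

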